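Medicine jars in order of size

ROBOT

A 7-joint arm with a two-finger parallel gripper is mounted at the origin on the work surface. World frame = base frame: x ahead of the robot, y to its left, z up, the work surface at z = 0. Lengths are in m, angles in rad, forces in N, time in s.
With the tool pointing down it reaches from about 0.425 to 0.925 m from the base axis. Payload 6.8 kg.
Tool frame: the origin (TCP) lies at the very end of the fingers, on their centre line; the grasp point (between the pads) lies 19 mm behind it (r.grip_point_offset is the distance from the TCP to the grasp point, in m); z points along the fingers, y is the line along which they close (so a half turn about z gives the same grasp; the last joint's range is limited). The gripper opens to 85 mm and grips with 20 to 120 N. Pads are 22 mm wide; open, the fingers measure 114 mm over their backs; the gripper's body (76 mm by 85 mm) begins 54 mm behind the grasp point. The pads swing forward as they close: fully open they stand 13 mm farther back than shut.
Start: joints at [-1.403, 0.477, 0.022, 1.555, -0.011, 1.109, -0.083], TCP at [0.184, 0.65, 0.192] pointing down, gripper open.
Joint ranges: [-2.96, 2.96], [-0.34, 2.1], [-1.41, 1.46], [0.24, 2.44], [-1.37, 4.51], [0.17, 1.92], [-2.96, 2.96]. Speed limits (rad/s): [2.39, 2.39, 3.14, 3.14, 3.14, 3.14, 3.14].

INTERFACE

Orientations are given as a rotation vector (axis times angle).
In Python, from bench import status, eyes, r gives the robot as it stands.
- The arm moves only by the shell command python3 -m crank 'ROWS' [OPENING] [FORCE]. ROWS is JSON, a list of rows, each a list of 6 numbers: the shift along the tool's x, y, z normalised to -1 to 1, where 1 is 0.02 m, then the turn, a rotation vector about the tool's x, y, z normalised to -1 to 1, where 1 is 45 degrees. A call has 1 to 12 rows; each row shifts and turns the commanded pose from where the row before left it, along the tool's axes as they then stand; what a row does not reach is not made up. A row lasts 1/10 s, in which the tool goes at most 50 mm and 8.59 degrees, less where a joint would pass 70% of its speed; a pose out of reach is approached as far as the arm can. A call with a number of a shift or a turn outside -1 to 1 is refused whole. A call with a gripper value outside its range is refused whole. OPENING is the opening, from 0 (shut) to 1 (fully open), set as the call begins (- or left out, the last holds). The fingers move at their own pace and stop on an object; FORCE is the grip in N (left out, the last holds). Time passes only in rows, so rows that do not move let the fingers close. It gives the time, the measured TCP pose, the force, the opening and the grip force at its end, in the units of the state.
- status.get_obs(): the state, without advancing time (a new reading comes with each control period).
- eyes.grab_frame(name): name is "scene" or "top" or "wrist"; returns a dict with "image" (420x560x3 uint8, red, green, blue), "depth" (420x560 float32, m along the optical axis (not along the pixel's ray), 0 where there is no reading), "fovy" (degrees; the focal length in pixels is half the picture's height over the tangent of half this angle, whatever the lens; pixels are square), "cx", "cy" (the principal point, pixels), "k1" (the pictures are not rectified: a ray, as slopes to the right and down, at radius r is drawn at 1 + k1 r^2 times it, then the intrinsics apply), "world_to_cam" (4x4, takes a point from world to camera coordinates). Camera axes: x right, y up, looking along -z (the intrinsics and any distortion apply to the point x, -y, -z); pixel columns grow to the right and rows downward; lengths in m; the calibration is good to about 2 mm. A picture is of the moment at which its call begins.
- r.hand_in(): hands the job in; it is judged then, once.
The state is a dict: "clock": time; "joints": joint angles; "qvel": joint speeds; "tau": joint torques, N m; "tcp_pos": TCP position; "orientation": TCP orientation; "contact_force": force on the tool from outside, world axes, zero at the start; "moment": the same for the moment, N m; "grip_width": finger opening in m; "gripper_force": force on a finger pad.
Only numpy, scipy, OpenCV 4.12 (cv2) and the standard library are available. Lean on these libraries where they do the work, as an engineer would, in place of code of your own. Each camera call takes 0.05 s, during which the arm holds its last target. There are 200 camera calls.

TASK

Line up the four medicine jars in order of size on the cork discs, one jar standing upright in the middle of each disc: the largest on the disc next to the white bowl, then smaller and smaller, the smallest next to the magnifying glass. Set each jar down rather than dropping it, do not knock any over, and leave the bowl and the magnifying glass where they are.

Things in the scene. Friction and masses are not known exactly. Their poses are not given: they have to be found in the camera images.
- jar_largest: the largest of four plain medicine jars: a straight round jar of amber glass with a white cap of the same width, 52 mm in diameter and 84 mm tall over the cap, standing upright on the surface; grip it anywhere on its side. Origin: centre of its underside, z up along its axis. Its weight (20 to 160 g over all the jars) varies from start to start
- jar_second: the second largest of four plain medicine jars: a straight round jar of amber glass with a white cap of the same width, 44 mm in diameter and 68 mm tall over the cap, standing upright on the surface; grip it anywhere on its side. Origin: centre of its underside, z up along its axis. Its weight (20 to 160 g over all the jars) varies from start to start
- jar_third: the third largest of four plain medicine jars: a straight round jar of amber glass with a white cap of the same width, 37 mm in diameter and 54 mm tall over the cap, standing upright on the surface; grip it anywhere on its side. Origin: centre of its underside, z up along its axis. Its weight (20 to 160 g over all the jars) varies from start to start
- jar_smallest: the smallest of four plain medicine jars: a straight round jar of amber glass with a white cap of the same width, 30 mm in diameter and 42 mm tall over the cap, standing upright on the surface; grip it anywhere on its side. Origin: centre of its underside, z up along its axis. Its weight (20 to 160 g over all the jars) varies from start to start
- disc_a: first disc from the left (the +y end) of a row of four equal round cork discs, 60 mm in diameter, 3 mm thick, fixed 78 mm apart (centre to centre) on a fixed white strip 316 x 75 x 8 mm. Origin: centre of the disc's underside, on the strip (8 mm above the surface; a jar stands on the disc's top, 11 mm above the surface); y axis along the row towards its left end, x axis across the row away from the robot
- disc_b: second disc from the left of a row of four equal round cork discs, 60 mm in diameter, 3 mm thick, fixed 78 mm apart (centre to centre) on a fixed white strip 316 x 75 x 8 mm. Origin: centre of the disc's underside, on the strip (8 mm above the surface; a jar stands on the disc's top, 11 mm above the surface); y axis along the row towards its left end, x axis across the row away from the robot
- disc_c: third disc from the left of a row of four equal round cork discs, 60 mm in diameter, 3 mm thick, fixed 78 mm apart (centre to centre) on a fixed white strip 316 x 75 x 8 mm. Origin: centre of the disc's underside, on the strip (8 mm above the surface; a jar stands on the disc's top, 11 mm above the surface); y axis along the row towards its left end, x axis across the row away from the robot
- disc_d: last disc, at the right (-y) end of a row of four equal round cork discs, 60 mm in diameter, 3 mm thick, fixed 78 mm apart (centre to centre) on a fixed white strip 316 x 75 x 8 mm. Origin: centre of the disc's underside, on the strip (8 mm above the surface; a jar stands on the disc's top, 11 mm above the surface); y axis along the row towards its left end, x axis across the row away from the robot
- bowl: loose white ceramic bowl, 100 mm across the rim, 42 mm high, standing just beyond one end of the strip (either end), its centre about 112 mm from the centre of the nearest disc. Origin: centre of its underside
- magnifier: loose hand lens lying flat just beyond the other end of the strip: round glass in a steel rim about 78 mm across and 10 mm thick, black handle (16 mm thick) reaching 133 mm from the lens centre away from the robot. Origin: under the centre of the lens; x axis along the handle

How it is judged:
By the outcome, as a careful person would: the job done as asked, in the order asked, and still so for the second after the job is handed in, with the robot touching nothing.
It also fails if it takes over 96 s, if anything falls off the work surface, if the arm or the gripper's body presses on something with over 40 N, if the wrist force passes 120 N, or if a joint passes its speed limit or range.

## Working session

There is one attempt and no reset: what is moved stays moved. The work goes in short steps, Python scripts to look and compute and a shell command to move; the robot and the scene stay as the last step left them, time stands still between calls to the robot, and variables do not carry over. Pictures are saved under pics/ and viewed, at most 14 in all, crops included, and the job is handed in when it is done.

```bash
ls; mkdir -p pics; python3 - <<'E'
from bench import status,eyes,r
import cv2
o=status.get_obs();print(o['clock'],o['tcp_pos'],o['orientation'],o['grip_width'],r.grip_point_offset)
for n in('top','scene'):
    f=eyes.grab_frame(n);cv2.imwrite(f'pics/{n}0.png',f['image'][:,:,::-1]);print(n,f['fovy'],f['cx'],f['cy'],f['k1'],f['world_to_cam'].round(3).tolist())
E
```

```text
pics
0.0 [0.18367473 0.64886613 0.19143732] [-4.31837987e-01 -3.11168185e+00  2.78273037e-03] 0.08530503629973434 0.0187
top 50.561150549788636 272.37700000630923 201.95613521132992 -0.0003563246042727231 [[0.006, -1.0, -0.02, 0.018], [0.995, 0.004, 0.097, -0.574], [-0.097, -0.021, 0.995, -1.02], [0.0, 0.0, 0.0, 1.0]]
scene 47.266474407857054 278.5048186343067 210.29611849165215 -0.13137089070932048 [[0.433, 0.901, -0.012, -0.251], [-0.551, 0.275, 0.788, 0.286], [0.713, -0.334, 0.616, -1.389], [0.0, 0.0, 0.0, 1.0]]
```

View pics.

View pics/top0.png

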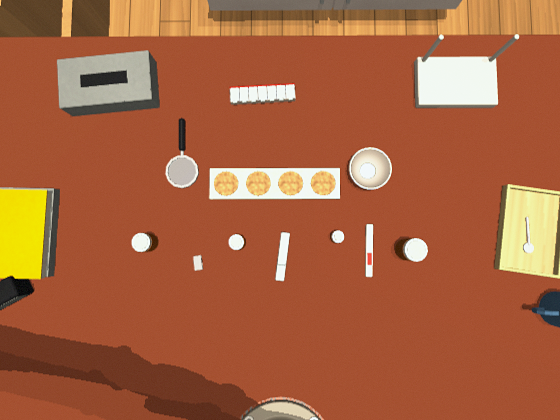

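View pics/scene0.png

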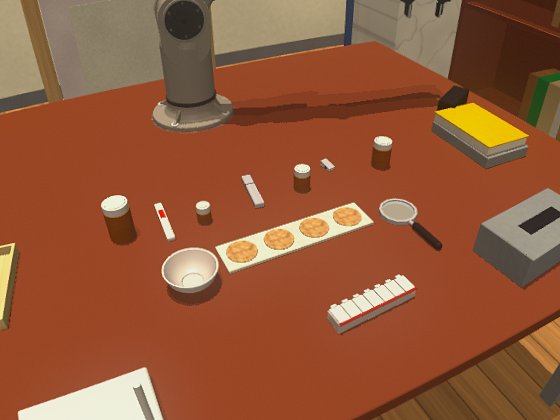

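The top view shows the discs at columns 226, 258, 290 and 323 on row 183. The bowl is at (370,168), the -y end, and the lens at (182,171), the +y end. The jars are: second (142,242), third (236,242), smallest (338,237), largest (415,250). The scene view agrees with this order. So largest→d, second→c, third→b, smallest→a.

```bash
cat > h.py <<'E'
import numpy as np,cv2
from bench import status,eyes,r
def rays(f,uv):
    F=210/np.tan(np.radians(f['fovy'])/2)
    K=np.array([[F,0,f['cx']],[0,F,f['cy']],[0,0,1]])
    p=cv2.undistortPoints(np.float64(uv).reshape(-1,1,2),K,np.array([f['k1'],0,0,0]))[:,0]
    d=np.c_[p[:,0],-p[:,1],-np.ones(len(p))]
    T=np.array(f['world_to_cam']);R=T[:3,:3]
    return -R.T@T[:3,3], d@R
def plane(f,uv,z):
    c,d=rays(f,uv);return c+d*((z-c[2])/d[:,2])[:,None]
def cloud(f):
    v,u=np.mgrid[:420,:560];c,d=rays(f,np.c_[u.ravel(),v.ravel()])
    return (c+d*f['depth'].reshape(-1,1)).reshape(420,560,3)
J={'largest':(415,250,.084),'second':(142,242,.068),'third':(236,242,.054),'smallest':(338,237,.042)}
E
python3 - <<'E'
from h import *
f=eyes.grab_frame('top');P=cloud(f);im=f['image'].astype(int)
for n,(u,v,h) in J.items():
    m=np.zeros((420,560),bool);m[v-18:v+19,u-18:u+19]=1
    m&=(abs(P[...,2]-h)<.008)&(im.min(2)>130)
    vv,uu=np.nonzero(m);(c,rad)=cv2.minEnclosingCircle(np.c_[uu,vv].astype(np.float32))
    print(n,m.sum(),plane(f,[[uu.mean(),vv.mean()],c],h)[:,:2].round(4).tolist(),rad,np.median(P[m][:,2]))
hsv=cv2.cvtColor(f['image'],cv2.COLOR_RGB2HSV)
# discs: inside strip box, non-white
m=np.zeros((420,560),np.uint8);s=np.s_[166:201,209:341]
m[s]=((hsv[s][...,1]>60)*255)
m[:169]=0;m[198:]=0;m[:,:211]=0;m[:,339:]=0
m=cv2.morphologyEx(m,cv2.MORPH_OPEN,np.ones((5,5)))
k,l,st,c=cv2.connectedComponentsWithStats(m)
for i in range(1,k):print('disc',st[i].tolist(),plane(f,[c[i]],.011)[0,:2].round(4))
print(plane(f,[[370,168]],.042)[0],plane(f,[[182,171],[182,120]],.01)[:,:2])
E
```

```text
largest 417 [[0.4656, -0.2947], [0.4654, -0.2944]] 11.623342514038086 0.08311593302490738
second 271 [[0.4783, 0.318], [0.4786, 0.3182]] 9.300638198852539 0.06656751410141992
third 185 [[0.4806, 0.1036], [0.4803, 0.1037]] 7.667919158935547 0.05312614861271525
smallest 115 [[0.4946, -0.1295], [0.4945, -0.1297]] 6.128464221954346 0.04100595630454085
disc [311, 171, 24, 24, 465] [ 0.6222 -0.0985]
disc [214, 172, 24, 23, 455] [0.6204 0.135 ]
disc [246, 172, 25, 23, 463] [0.621 0.057]
disc [279, 172, 24, 23, 458] [ 0.6214 -0.021 ]
[ 0.65274408 -0.20597434  0.042     ] [[0.64974873 0.24143211]
 [0.77620305 0.24473096]]
```

Disc spacing comes out at 78 mm, so the measurement holds. I'll turn the tool so the fingers close along world x (tool x = +y, tool y = +x), then go to the second jar.

```bash
python3 -m crank '[[0,0,0,0,0,0.183],[0,0,0,0,0,0.183],[0,0,0,0,0,0.183],[0,0,0,0,0,0.183],[0,0,0,0,0,0.183],[0,0,0,0,0,0.183],[0,0,0,0,0,0.183],[0,0,0,0,0,0.183],[0,0,0,0,0,0.183],[0,0,0,0,0,0]]' 1 40
cat > s.py <<'E'
import sys
from h import *
from scipy.spatial.transform import Rotation as R
o=status.get_obs();M=R.from_rotvec(o['orientation']).as_matrix()
t=np.array([float(x) for x in sys.argv[1:4]])
print('t',round(o['clock'],2),'tcp',np.round(o['tcp_pos'],4),'units to target',(M.T@(t-o['tcp_pos'])/.02).round(2))
# wanted: tool x=+y, y=+x, z down
W=np.array([[0,1,0],[1,0,0],[0,0,-1.]])
print('turn',(R.from_matrix(M.T@W).as_rotvec()/np.radians(45)).round(3),'F',np.round(o['contact_force'],1),'w',round(o['grip_width'],4),'gf',o['gripper_force'])
E
python3 s.py .4783 .318 .19
```

```text
clock: 1.15
tcp_pos: [0.1836, 0.6493, 0.192]
orientation: [2.22, 2.221, -0.001]
contact_force: [-0.2, 0.7, -0.1]
grip_width: 0.0857
gripper_force: 0.0
t 1.15 tcp [0.1836 0.6493 0.192 ] units to target [-16.57  14.73   0.12]
turn [0.    0.001 0.001] F [-0.2  0.7 -0.1] w 0.0857 gf 0.0
```

```bash
python3 -m crank '[[-0.975,0.866,0,0,0,0],[-0.975,0.866,0,0,0,0],[-0.975,0.866,0,0,0,0],[-0.975,0.866,0,0,0,0],[-0.975,0.866,0,0,0,0],[-0.975,0.866,0,0,0,0],[-0.975,0.866,0,0,0,0],[-0.975,0.866,0,0,0,0],[-0.975,0.866,0,0,0,0],[-0.975,0.866,0,0,0,0],[-0.975,0.866,0,0,0,0],[-0.975,0.866,0,0,0,0]]' >/dev/null
python3 -m crank '[[-0.975,0.866,0,0,0,0],[-0.975,0.866,0,0,0,0],[-0.975,0.866,0,0,0,0],[-0.975,0.866,0,0,0,0],[-0.975,0.866,0,0,0,0],[0,0,0.7,0,0,0],[0,0,0.8,0,0,0],[0,0,0.8,0,0,0],[0,0,0,0,0,0],[0,0,0,0,0,0],[0,0,0,0,0,0]]' >/dev/null
python3 s.py .4783 .318 .025
python3 - <<'E'
from h import *
f=eyes.grab_frame('wrist');cv2.imwrite('pics/w1.png',f['image'][:,:,::-1])
E
```

```text
t 3.45 tcp [0.479  0.319  0.1471] units to target [-0.06 -0.04  6.11]
turn [ 0.001 -0.001  0.004] F [ 0.5 -0.1 -0.7] w 0.0857 gf 0.0
```

View pics/w1.png

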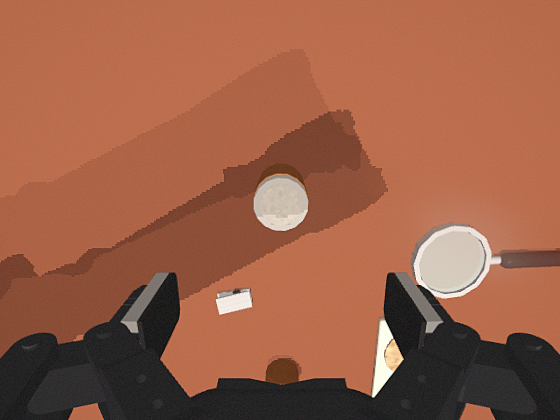

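The wrist view shows the cap at (281,203), halfway between the fingers. I'll cast that ray to cross-check the position.

```bash
cat >> h.py <<'E'
def wcap(h,n='wrist'):
    "white cap top at height h near the tool axis, by wrist camera depth + colour"
    f=eyes.grab_frame(n);P=cloud(f);t=status.get_obs()['tcp_pos']
    m=(abs(P[...,2]-h)<.008)&(f['image'].min(2)>120)&(np.hypot(P[...,0]-t[0],P[...,1]-t[1])<.05)
    vv,uu=np.nonzero(m);c,_=cv2.minEnclosingCircle(np.c_[uu,vv].astype(np.float32))
    print('cap',m.sum(),plane(f,[[uu.mean(),vv.mean()],c],h)[:,:2].round(4).tolist())
E
python3 -c "
from h import *
wcap(.068)"
```

```text
cap 2336 [[0.4785, 0.3222], [0.4784, 0.3223]]
```

The two cameras differ by 4 mm in y. Picking and placing in the same top-camera coordinates cancels any bias, so I'm descending and gripping here.

```bash
python3 -m crank '[[0,0,1,0,0,0],[0,0,1,0,0,0],[0,0,1,0,0,0],[0,0,1,0,0,0],[0,0,1,0,0,0],[0,0,0.6,0,0,0],[0,0,0.5,0,0,0],[0,0,0,0,0,0],[0,0,0,0,0,0]]' >/dev/null
python3 s.py .479 .319 .025
python3 -m crank '[[0,0,0,0,0,0],[0,0,0,0,0,0],[0,0,0,0,0,0],[0,0,0,0,0,0],[0,0,0,0,0,0],[0,0,0,0,0,0],[0,0,0,0,0,0],[0,0,0,0,0,0]]' 0 40 >/dev/null
python3 s.py .479 .319 .025
python3 -m crank '[[0,0,-0.5,0,0,0],[0,0,-1,0,0,0],[0,0,-1,0,0,0],[0,0,-1,0,0,0],[0,0,-1,0,0,0],[0,0,-1,0,0,0],[0,0,-0.6,0,0,0],[0,0,0,0,0,0]]'>/dev/null
python3 s.py .6214 -.020 .14
```

```text
t 4.45 tcp [0.4792 0.3187 0.0249] units to target [ 0.02 -0.01 -0.  ]
turn [ 0.001 -0.001  0.002] F [-0.5  0.1 -0.6] w 0.0855 gf 0.0
t 5.25 tcp [0.479  0.3188 0.0253] units to target [0.01 0.   0.01]
turn [ 0.001 -0.001  0.002] F [-1.4 -0.8  6.1] w 0.0393 gf 39.43510293960571
t 6.05 tcp [0.4797 0.3191 0.1483] units to target [-16.97   7.06   0.39]
turn [ 0.003 -0.003  0.002] F [ 0.4  0.3 -1.3] w 0.0392 gf 40.30596077442169
```

The reported width is 39.3 mm on a 44 mm jar, so I'll check the grip.

```bash
python3 - <<'E'
from h import *
f=eyes.grab_frame('wrist');cv2.imwrite('pics/w2.png',f['image'][:,:,::-1])
P=cloud(f);t=status.get_obs()['tcp_pos']
m=(f['image'].min(2)>120)&(np.hypot(P[...,0]-t[0],P[...,1]-t[1])<.04)&(P[...,2]>.12)
print(m.sum(),np.percentile(P[m],[5,50,95],axis=0).round(4),t)
E
```

```text
7519 [[0.4621 0.3054 0.1828]
 [0.4796 0.3255 0.1905]
 [0.4971 0.341  0.192 ]] [0.47895337 0.31870144 0.14698162]
```

View pics/w2.png

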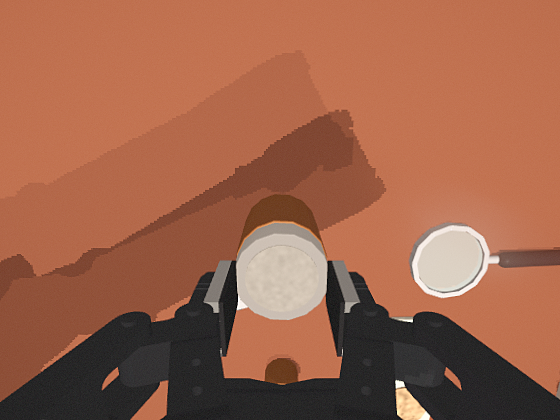

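The jar is held upright, with the cap at about (281,283) between the pads. Carrying it to disc c.

```bash
python3 -m crank '[[-0.5,0.2,0,0,0,0],[-0.943,0.392,0,0,0,0],[-0.943,0.392,0,0,0,0],[-0.943,0.392,0,0,0,0],[-0.943,0.392,0,0,0,0],[-0.943,0.392,0,0,0,0],[-0.943,0.392,0,0,0,0],[-0.943,0.392,0,0,0,0],[-0.943,0.392,0,0,0,0],[-0.943,0.392,0,0,0,0],[-0.943,0.392,0,0,0,0],[-0.943,0.392,0,0,0,0]]' >/dev/null
python3 -m crank '[[-0.943,0.392,0,0,0,0],[-0.943,0.392,0,0,0,0],[-0.943,0.392,0,0,0,0],[-0.943,0.392,0,0,0,0],[-0.943,0.392,0,0,0,0],[-0.943,0.392,0,0,0,0],[-0.43,0.2,0,0,0,0],[0,0,1,0,0,0],[0,0,1,0,0,0],[0,0,1,0,0,0],[0,0,0,0,0,0],[0,0,0,0,0,0]]' >/dev/null
python3 s.py .6214 -.020 .036
```

```text
t 8.5 tcp [ 0.6199 -0.0207  0.086 ] units to target [0.03 0.08 2.5 ]
turn [-0.002  0.     0.002] F [-0.2  0.1 -0.2] w 0.0395 gf 40.402235984802246
```

```bash
python3 -m crank '[[0.04,0.08,0.8,0,0,0],[0,0,0.8,0,0,0],[0,0,0.5,0,0,0],[0,0,0.2,0,0,0],[0,0,0.1,0,0,0],[0,0,0.05,0,0,0],[0,0,0,0,0,0],[0,0,0,0,0,0]]' >/dev/null
python3 s.py .6214 -.020 .036
```

```text
t 9.3 tcp [ 0.6224 -0.0198  0.0378] units to target [-0.01 -0.05  0.09]
turn [ 0.001 -0.     0.002] F [-0.3 -0.2 -0.6] w 0.0393 gf 40.42171776294708
```

```bash
python3 -m crank '[[0,0,0.05,0,0,0],[0,0,0,0,0,0]]' |grep -E "force|tcp"; python3 -m crank '[[0,0,0.05,0,0,0],[0,0,0,0,0,0]]' |grep -E "force|tcp"
```

```text
tcp_pos: [0.6222, -0.0197, 0.0365]
contact_force: [-0.3, 0.3, -0.5]
gripper_force: 40.5
tcp_pos: [0.6223, -0.0199, 0.0364]
contact_force: [-3.1, 1.0, 7.6]
gripper_force: 41.7
```

Contact at 7.6 N up. Releasing gently, then rising.

```bash
python3 -m crank '[[0,0,0,0,0,0],[0,0,0,0,0,0],[0,0,0,0,0,0],[0,0,0,0,0,0],[0,0,0,0,0,0],[0,0,0,0,0,0]]' 1 40 |grep -E "force|tcp|width"
python3 -m crank '[[0,0,-0.5,0,0,0],[0,0,-1,0,0,0],[0,0,-1,0,0,0],[0,0,-1,0,0,0],[0,0,-1,0,0,0],[0,0,-1,0,0,0],[0,0,0,0,0,0],[0,0,0,0,0,0]]' |grep tcp
python3 -c "
from h import *
wcap(.079)"
python3 s.py .4805 .1050 .14
```

```text
tcp_pos: [0.6221, -0.0198, 0.0353]
contact_force: [-0.1, -0.3, -0.8]
grip_width: 0.0853
gripper_force: 0.0
tcp_pos: [0.6222, -0.0197, 0.1458]
cap 2471 [[0.6217, -0.0168], [0.6217, -0.0173]]
t 11.15 tcp [ 0.6216 -0.0196  0.145 ] units to target [ 6.24 -7.05  0.26]
turn [-0.001 -0.     0.002] F [ 0.2 -0.4 -0.3] w 0.0853 gf 0.0
```

```bash
python3 -m crank '[[0.4,-0.45,0,0,0,0],[0.78,-0.88,0,0,0,0],[0.78,-0.88,0,0,0,0],[0.78,-0.88,0,0,0,0],[0.78,-0.88,0,0,0,0],[0.78,-0.88,0,0,0,0],[0.78,-0.88,0,0,0,0],[0.78,-0.88,0,0,0,0],[0.38,-0.44,0,0,0,0],[0,0,0,0,0,0],[0,0,0,0,0,0],[0,0,0,0,0,0]]' >/dev/null
python3 s.py .4805 .1045 .015
python3 -c "
from h import *
wcap(.054)"
```

```text
t 12.35 tcp [0.4817 0.1039 0.1454] units to target [ 0.03 -0.06  6.52]
turn [0.001 0.001 0.   ] F [-0.5  0.8 -0.4] w 0.0855 gf 0.0
cap 1457 [[0.4802, 0.1065], [0.4802, 0.1065]]
```

```bash
python3 -m crank '[[0.03,-0.06,1,0,0,0],[0,0,1,0,0,0],[0,0,1,0,0,0],[0,0,1,0,0,0],[0,0,1,0,0,0],[0,0,0.8,0,0,0],[0,0,0.5,0,0,0],[0,0,0.2,0,0,0],[0,0,0,0,0,0],[0,0,0,0,0,0]]' >/dev/null
python3 s.py .4805 .1045 .015
python3 -m crank '[[0,0,0,0,0,0],[0,0,0,0,0,0],[0,0,0,0,0,0],[0,0,0,0,0,0],[0,0,0,0,0,0],[0,0,0,0,0,0],[0,0,0,0,0,0],[0,0,0,0,0,0],[0,0,0,0,0,0]]' 0 40 >/dev/null
python3 s.py .4805 .1045 .015
python3 -m crank '[[0,0,-0.5,0,0,0],[0,0,-1,0,0,0],[0,0,-1,0,0,0],[0,0,-1,0,0,0],[0,0,-1,0,0,0],[0,0,-1,0,0,0],[0,0,-0.6,0,0,0],[0,0,0,0,0,0]]'>/dev/null
python3 s.py .621 .058 .14
```

```text
t 13.4 tcp [0.4803 0.1054 0.0159] units to target [-0.04  0.01  0.05]
turn [ 0.001 -0.     0.001] F [-0.1  0.3  0.6] w 0.0855 gf 0.0
t 14.3 tcp [0.4832 0.1059 0.0169] units to target [-0.07 -0.14  0.09]
turn [ 0.008 -0.002  0.001] F [ 5.  -1.   6.4] w -0.0003 gf 3.4956273017451167
t 15.1 tcp [0.4804 0.1058 0.1388] units to target [-2.4   7.03 -0.05]
turn [ 0.003 -0.002  0.002] F [-0.1 -0.1 -1.4] w -0.0 gf 0.0
```

The gripper shut fully, so it missed or slipped. Looking before moving on.

```bash
python3 - <<'E'
from h import *
a=eyes.grab_frame('top')['image'][120:330,60:480];b=eyes.grab_frame('wrist')['image']
cv2.imwrite('pics/t2.png',cv2.resize(a,(800,400))[:,:,::-1]);cv2.imwrite('pics/w3.png',b[:,:,::-1])
E
```

```text
(no output)
```

View pics/w3.png

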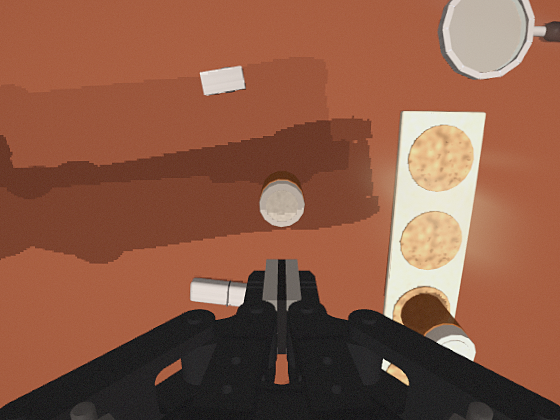

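View pics/t2.png

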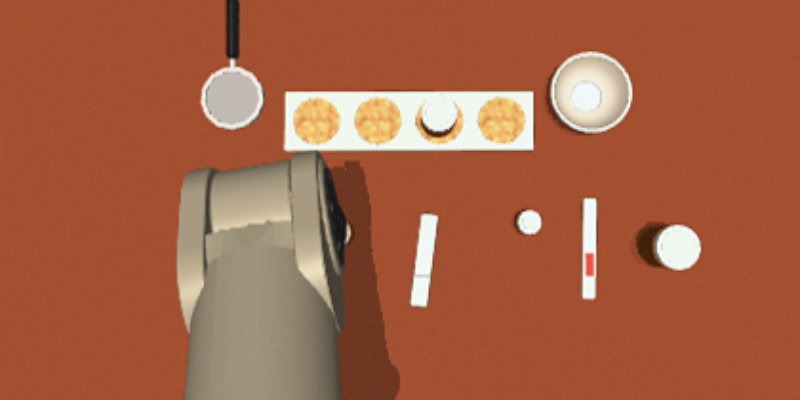

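The third jar still stands, at wrist pixel (281,203), but it slipped out towards +y. The second stands on disc c. Measuring both to work out the grip offset.

```bash
python3 - <<'E'
from h import *
o=status.get_obs();t=o['tcp_pos'];print(t)
for n in('wrist','top'):
    f=eyes.grab_frame(n);P=cloud(f);w=f['image'].min(2)>120
    for k,x,y,h in(('third',.48,.12,.054),('second',.6214,-.02,.079)):
        m=w&(abs(P[...,2]-h)<.008)&(np.hypot(P[...,0]-x,P[...,1]-y)<.045)
        vv,uu=np.nonzero(m)
        if len(uu)>50:print(n,k,len(uu),plane(f,[[uu.mean(),vv.mean()]],h)[0,:2].round(4))
    if n=='wrist':
        # finger tips: grey/dark pixels near the tool, high z
        m=(P[...,2]>.10)&(np.hypot(P[...,0]-t[0],P[...,1]-t[1])<.06)&(f['depth']>0)
        hs=f['image'][...,:].astype(int);sat=hs.max(2)-hs.min(2)
        for z in np.arange(.13,.19,.01):
            q=m&(sat<40)&(abs(P[...,2]-z)<.005)
            if q.sum()>20:print(round(z,3),q.sum(),np.percentile(P[q][:,0],[2,98]).round(3),np.percentile(P[q][:,1],[2,98]).round(3))
        hsv=cv2.cvtColor(f['image'],cv2.COLOR_RGB2HSV)
        print('discs a,b wrist',plane(f,[[440,158],[431,240]],.011)[:,:2].round(4))
E
```

```text
[0.4791827  0.10546392 0.13700681]
wrist third 1536 [0.4801 0.1065]
wrist second 578 [ 0.6258 -0.0059]
0.18 257 [0.468 0.491] [0.112 0.117]
discs a,b wrist [[0.6184 0.1372]
 [0.6196 0.0604]]
top second 274 [ 0.6214 -0.0191]
```

```bash
python3 - <<'E'
from h import *
o=status.get_obs();t=o['tcp_pos'];print(t.round(4),o['joints'].round(3))
f=eyes.grab_frame('wrist');P=cloud(f)
c,_=rays(f,[[0,0]]);print('cam',c.round(4))
for v in range(250,400,10):print(v,[(*P[v,u].round(3),round(float(f['depth'][v,u]),3)) for u in(262,274,281,290)])
E
```

```text
[0.4788 0.1052 0.1364] [-0.77   0.26   0.503  2.07  -0.165  0.851 -0.171]
cam [0.4792 0.1793 0.3171]
250 [(np.float64(0.46), np.float64(0.046), np.float64(0.0), 0.342), (np.float64(0.472), np.float64(0.046), np.float64(-0.0), 0.343), (np.float64(0.478), np.float64(0.046), np.float64(-0.0), 0.343), (np.float64(0.487), np.float64(0.045), np.float64(-0.002), 0.344)]
260 [(np.float64(0.46), np.float64(0.035), np.float64(-0.0), 0.345), (np.float64(0.476), np.float64(0.117), np.float64(0.179), 0.15), (np.float64(0.479), np.float64(0.117), np.float64(0.179), 0.15), (np.float64(0.483), np.float64(0.117), np.float64(0.18), 0.15)]
270 [(np.float64(0.46), np.float64(0.024), np.float64(-0.001), 0.35), (np.float64(0.476), np.float64(0.117), np.float64(0.189), 0.141), (np.float64(0.479), np.float64(0.116), np.float64(0.188), 0.141), (np.float64(0.482), np.float64(0.117), np.float64(0.19), 0.14)]
280 [(np.float64(0.471), np.float64(0.112), np.float64(0.189), 0.142), (np.float64(0.476), np.float64(0.116), np.float64(0.197), 0.133), (np.float64(0.479), np.float64(0.117), np.float64(0.197), 0.133), (n
[... 2310 characters left out ...]
.098), np.float64(0.224), 0.113), (np.float64(0.478), np.float64(-0.097), np.float64(0.0), 0.383), (np.float64(0.482), np.float64(0.098), np.float64(0.224), 0.112)]
380 [(np.float64(0.474), np.float64(0.113), np.float64(0.245), 0.088), (np.float64(0.477), np.float64(0.094), np.float64(0.224), 0.114), (np.float64(0.478), np.float64(-0.111), np.float64(0.0), 0.387), (np.float64(0.482), np.float64(0.097), np.float64(0.227), 0.11)]
390 [(np.float64(0.475), np.float64(0.117), np.float64(0.252), 0.081), (np.float64(0.477), np.float64(0.116), np.float64(0.251), 0.082), (np.float64(0.479), np.float64(0.116), np.float64(0.251), 0.081), (np.float64(0.481), np.float64(0.117), np.float64(0.252), 0.081)]
```

The depth picture shows the closed fingertips at z ≈ 0.176 while the reported TCP z is 0.136. The real tips therefore sit about 40 mm above the reported TCP, though the lateral position agrees. That explains the miss: the tips closed just over the third jar's cap, and the second was held by its cap edge. From here I'll go about 40 mm lower in reported z and check contact on the way down.

```bash
python3 -m crank '[[0,0.02,0,0,0,0],[0,0,0,0,0,0],[0,0,0,0,0,0],[0,0,0,0,0,0],[0,0,0,0,0,0],[0,0,0,0,0,0]]' 1 40 >/dev/null
python3 -m crank '[[0,0,1,0,0,0],[0,0,1,0,0,0],[0,0,1,0,0,0],[0,0,1,0,0,0],[0,0,1,0,0,0],[0,0,1,0,0,0],[0,0,0.8,0,0,0],[0,0,0,0,0,0],[0,0,0,0,0,0]]' | grep -E "tcp|force"
python3 - <<'E'
from h import *
f=eyes.grab_frame('wrist');P=cloud(f);cv2.imwrite('pics/w4.png',f['image'][:,:,::-1])
im=f['image'].astype(int);t=status.get_obs()['tcp_pos']
m=(im.max(2)-im.min(2)<30)&(np.hypot(P[...,0]-t[0],P[...,1]-t[1])<.08)
for s in(-1,1):
    q=P[m&(s*(P[...,0]-t[0])>.03)&(s*(P[...,0]-t[0])<.05)];print(s,len(q),np.percentile(q,[1,50],axis=0).round(3))
E
```

```text
tcp_pos: [0.4802, 0.1053, 0.0016]
contact_force: [1.2, -0.3, 0.0]
gripper_force: 0.0
-1 6831 [[0.431 0.096 0.056]
 [0.438 0.117 0.101]]
1 6784 [[0.511 0.097 0.055]
 [0.523 0.117 0.1  ]]
```

View pics/w4.png

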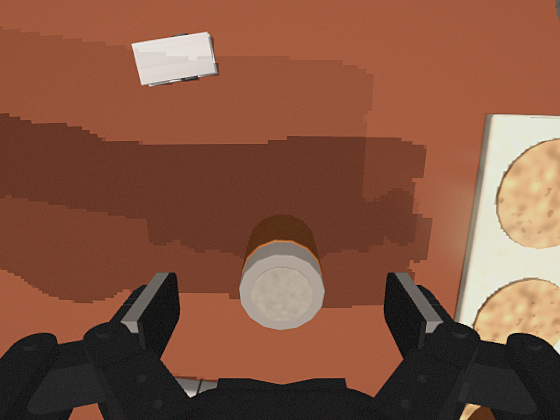

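With the fingers open, the tips are at z ≈ 0.055 for a reported 0.0016, which confirms the offset (40 mm, plus 13 mm when open). The jar at (282,285) is centred between them. Going down another 30 mm.

```bash
python3 -m crank '[[0.02,0,0.7,0,0,0],[0,0,0.5,0,0,0],[0,0,0.3,0,0,0],[0,0,0,0,0,0]]' | grep -E "tcp|force"
python3 -m crank '[[0,0,0,0,0,0],[0,0,0,0,0,0],[0,0,0,0,0,0],[0,0,0,0,0,0],[0,0,0,0,0,0],[0,0,0,0,0,0],[0,0,0,0,0,0],[0,0,0,0,0,0]]' 0 40 >/dev/null
python3 s.py .4805 .1055 -.028
```

```text
tcp_pos: [0.4793, 0.1055, -0.0296]
contact_force: [0.3, 0.1, -0.3]
gripper_force: 0.0
t 18.1 tcp [ 0.4803  0.1059 -0.0282] units to target [-0.02  0.01 -0.01]
turn [ 0.001 -0.001  0.002] F [-0.   0.3  5.5] w 0.0358 gf 39.7412109375
```

```bash
python3 -m crank '[[0,0,-0.5,0,0,0],[0,0,-1,0,0,0],[0,0,-1,0,0,0],[0,0,-1,0,0,0],[-0.1,0.3,-0.5,0,0,0],[-0.3,0.9,0,0,0,0],[-0.3,0.9,0,0,0,0],[-0.3,0.9,0,0,0,0],[-0.3,0.9,0,0,0,0],[-0.3,0.9,0,0,0,0],[-0.3,0.9,0,0,0,0],[-0.3,0.9,0,0,0,0]]' >/dev/null
python3 -m crank '[[-0.15,0.43,0,0,0,0],[0,0,0,0,0,0],[0,0,0,0,0,0]]' >/dev/null
python3 s.py .6205 .059 -.0175
```

```text
t 19.6 tcp [0.6199 0.0591 0.0511] units to target [-0.01  0.03  3.43]
turn [-0.002 -0.     0.002] F [0.3 0.  1. ] w 0.0356 gf 40.01464784145355
```

```bash
python3 -m crank '[[0,0.03,0.6,0,0,0],[0,0,1,0,0,0],[0,0,0.9,0,0,0],[0,0,0.5,0,0,0],[0,0,0.2,0,0,0],[0,0,0.1,0,0,0],[0,0,0,0,0,0],[0,0,0,0,0,0]]' | grep -E "tcp|force"
python3 -m crank '[[0,0,0.05,0,0,0],[0,0,0.05,0,0,0],[0,0,0,0,0,0]]' |grep -E "tcp|force"
```

```text
tcp_pos: [0.6219, 0.0591, -0.0139]
contact_force: [-0.6, 0.1, -0.1]
gripper_force: 40.0
tcp_pos: [0.6214, 0.0591, -0.0166]
contact_force: [-0.0, -0.2, -0.2]
gripper_force: 40.0
```

```bash
python3 -m crank '[[0,-0.02,0.05,0,0,0],[0,0,0,0,0,0]]' |grep -E "tcp|force"
python3 -m crank '[[0,0,0.05,0,0,0],[0,0,0,0,0,0]]' |grep -E "tcp|force"
```

```text
tcp_pos: [0.6214, 0.0591, -0.017]
contact_force: [-0.4, -0.8, 4.8]
gripper_force: 40.4
tcp_pos: [0.6214, 0.0591, -0.0171]
contact_force: [-4.1, -0.1, 14.0]
gripper_force: 41.4
```

```bash
python3 -m crank '[[0,0,0,0,0,0],[0,0,0,0,0,0],[0,0,0,0,0,0],[0,0,0,0,0,0],[0,0,0,0,0,0],[0,0,-0.4,0,0,0],[0,0,-1,0,0,0],[0,0,-1,0,0,0],[0,0,-1,0,0,0],[0,0,-1,0,0,0],[0,0,-1,0,0,0],[0,0,-1,0,0,0]]' 1 40 |grep tcp
python3 -m crank '[[-0.5,-0.35,0,0,0,0],[-0.93,-0.63,0,0,0,0],[-0.93,-0.63,0,0,0,0],[-0.93,-0.63,0,0,0,0],[-0.93,-0.63,0,0,0,0],[-0.93,-0.63,0,0,0,0],[-0.93,-0.63,0,0,0,0],[-0.93,-0.63,0,0,0,0],[-0.93,-0.63,0,0,0,0],[-0.93,-0.63,0,0,0,0],[-0.43,-0.28,0,0,0,0],[0,0,0,0,0,0]]' >/dev/null
python3 -m crank '[[0,0,0,0,0,0],[0,0,0,0,0,0]]' >/dev/null
python3 -c "
from h import *
wcap(.042)"
python3 s.py .4945 -.1275 -.03
```

```text
tcp_pos: [0.621, 0.0589, 0.1108]
cap 1050 [[0.4942, -0.1279], [0.4941, -0.1279]]
t 23.75 tcp [ 0.4959 -0.1261  0.1093] units to target [-0.07 -0.07  6.96]
turn [ 0.    -0.     0.004] F [ 0.5 -0.6  0.6] w 0.0855 gf 0.0
```

```bash
python3 -m crank '[[-0.1,-0.07,1,0,0,0],[0,0,1,0,0,0],[0,0,1,0,0,0],[0,0,1,0,0,0],[0,0,1,0,0,0],[0,0,0.9,0,0,0],[0,0,0.6,0,0,0],[0,0,0.3,0,0,0],[0,0,0.15,0,0,0],[0,0,0,0,0,0],[0,0,0,0,0,0]]' | grep -E "tcp|force"
python3 -m crank '[[0,0,0,0,0,0],[0,0,0,0,0,0],[0,0,0,0,0,0],[0,0,0,0,0,0],[0,0,0,0,0,0],[0,0,0,0,0,0],[0,0,0,0,0,0],[0,0,0,0,0,0],[0,0,0,0,0,0]]' 0 40 >/dev/null
python3 s.py .4945 -.1285 -.03
```

```text
tcp_pos: [0.4944, -0.1292, -0.029]
contact_force: [0.1, -0.7, -0.1]
gripper_force: 0.0
t 25.75 tcp [ 0.494  -0.1291 -0.0293] units to target [0.03 0.03 0.04]
turn [ 0.    -0.     0.002] F [-1.1  0.4  4.5] w 0.0283 gf 39.180357456207275
```

```bash
python3 -m crank '[[0,0,-0.5,0,0,0],[0,0,-1,0,0,0],[0,0,-1,0,0,0],[0,0,-1,0,0,0],[0,0,-1,0,0,0],[0,0,-1,0,0,0],[0.5,0.24,-0.5,0,0,0],[0.95,0.45,0,0,0,0],[0.95,0.45,0,0,0,0],[0.95,0.45,0,0,0,0],[0.95,0.45,0,0,0,0],[0.95,0.45,0,0,0,0]]' >/dev/null
python3 -m crank '[[0.95,0.45,0,0,0,0],[0.95,0.45,0,0,0,0],[0.95,0.45,0,0,0,0],[0.95,0.45,0,0,0,0],[0.95,0.45,0,0,0,0],[0.95,0.45,0,0,0,0],[0.95,0.45,0,0,0,0],[0.95,0.45,0,0,0,0],[0.4,0.2,0,0,0,0],[0,0,0,0,0,0],[0,0,0,0,0,0]]' >/dev/null
python3 s.py .6203 .136 -.0185
```

```text
t 28.05 tcp [0.619  0.135  0.0902] units to target [0.06 0.07 5.43]
turn [-0.001  0.001  0.001] F [-0.4  0.  -0.5] w 0.0284 gf 39.51805293560028
```

```bash
python3 -m crank '[[0.04,0.05,0.6,0,0,0],[0,0,1,0,0,0],[0,0,1,0,0,0],[0,0,1,0,0,0],[0,0,0.8,0,0,0],[0,0,0.5,0,0,0],[0,0,0.25,0,0,0],[0,0,0.15,0,0,0],[0,0,0,0,0,0],[0,0,0,0,0,0]]' | grep -E "tcp|force"
python3 -m crank '[[0,0,0.05,0,0,0],[0,0,0,0,0,0]]' |grep -E "tcp|force"
```

```text
tcp_pos: [0.6208, 0.1369, -0.0149]
contact_force: [0.0, 0.5, -0.5]
gripper_force: 39.5
tcp_pos: [0.6205, 0.137, -0.0162]
contact_force: [0.2, 0.5, 0.5]
gripper_force: 39.5
```

```bash
python3 -m crank '[[-0.03,0,0.05,0,0,0],[0,0,0.05,0,0,0],[0,0,0,0,0,0]]' |grep -E "tcp|force"
python3 -m crank '[[0,0,0.05,0,0,0],[0,0,0,0,0,0]]' |grep -E "tcp|force"
```

```text
tcp_pos: [0.6204, 0.1361, -0.0182]
contact_force: [-1.4, 1.1, 3.9]
gripper_force: 40.0
tcp_pos: [0.6204, 0.1362, -0.0183]
contact_force: [-5.7, -0.4, 13.3]
gripper_force: 40.9
```

```bash
python3 -m crank '[[0,0,0,0,0,0],[0,0,0,0,0,0],[0,0,0,0,0,0],[0,0,0,0,0,0],[0,0,0,0,0,0],[0,0,-0.4,0,0,0],[0,0,-1,0,0,0],[0,0,-1,0,0,0],[0,0,-1,0,0,0],[0,0,-1,0,0,0],[0,0,-1,0,0,0],[0,0,-1,0,0,0]]' 1 40 |grep tcp
python3 -m crank '[[-0.5,-0.2,-0.5,0,0,0],[-0.977,-0.352,0,0,0,0],[-0.977,-0.352,0,0,0,0],[-0.977,-0.352,0,0,0,0],[-0.977,-0.352,0,0,0,0],[-0.977,-0.352,0,0,0,0],[-0.977,-0.352,0,0,0,0],[-0.977,-0.352,0,0,0,0],[-0.977,-0.352,0,0,0,0],[-0.977,-0.352,0,0,0,0],[-0.977,-0.352,0,0,0,0],[-0.977,-0.352,0,0,0,0]]' >/dev/null
python3 -m crank '[[-0.977,-0.352,0,0,0,0],[-0.977,-0.352,0,0,0,0],[-0.977,-0.352,0,0,0,0],[-0.977,-0.352,0,0,0,0],[-0.977,-0.352,0,0,0,0],[-0.977,-0.352,0,0,0,0],[-0.977,-0.352,0,0,0,0],[-0.977,-0.352,0,0,0,0],[-0.977,-0.352,0,0,0,0],[-0.977,-0.352,0,0,0,0],[-0.47,-0.16,0,0,0,0],[0,0,0,0,0,0]]' >/dev/null
python3 -m crank '[[0,0,0,0,0,0],[0,0,0,0,0,0]]' >/dev/null
python3 -c "
from h import *
wcap(.084)"
python3 s.py .4656 -.2935 -.013
```

```text
tcp_pos: [0.6203, 0.1361, 0.1098]
cap 4564 [[0.4653, -0.2921], [0.4653, -0.2922]]
t 33.6 tcp [ 0.4663 -0.2925  0.1182] units to target [-0.05 -0.03  6.56]
turn [-0.    -0.001  0.004] F [0.5 0.2 0.6] w 0.0854 gf 0.0
```

```bash
python3 -m crank '[[-0.05,-0.04,1,0,0,0],[0,0,1,0,0,0],[0,0,1,0,0,0],[0,0,1,0,0,0],[0,0,1,0,0,0],[0,0,0.8,0,0,0],[0,0,0.5,0,0,0],[0,0,0.25,0,0,0],[0,0,0,0,0,0],[0,0,0,0,0,0]]' | grep -E "tcp|force"
python3 -m crank '[[0,0,0,0,0,0],[0,0,0,0,0,0],[0,0,0,0,0,0],[0,0,0,0,0,0],[0,0,0,0,0,0],[0,0,0,0,0,0],[0,0,0,0,0,0],[0,0,0,0,0,0]]' 0 40 >/dev/null
python3 s.py .4656 -.2935 -.03
```

```text
tcp_pos: [0.4656, -0.2949, -0.0121]
contact_force: [0.3, -0.4, 0.3]
gripper_force: 0.0
t 35.4 tcp [ 0.4654 -0.2949 -0.0119] units to target [0.07 0.01 0.9 ]
turn [0.001 0.    0.002] F [-1.1  1.5  5.1] w 0.0511 gf 40.44072210788727
```

```bash
python3 -m crank '[[0,0,-0.5,0,0,0],[0,0,-1,0,0,0],[0,0,-1,0,0,0],[0,0,-1,0,0,0],[0,0,-1,0,0,0],[0.4,0.32,-0.5,0,0,0],[0.9,0.72,0,0,0,0],[0.9,0.72,0,0,0,0],[0.9,0.72,0,0,0,0],[0.9,0.72,0,0,0,0],[0.9,0.72,0,0,0,0],[0.9,0.72,0,0,0,0]]' >/dev/null
python3 -m crank '[[0.9,0.72,0,0,0,0],[0.9,0.72,0,0,0,0],[0.9,0.72,0,0,0,0],[0.9,0.72,0,0,0,0],[0.4,0.3,0,0,0,0],[0,0,0,0,0,0],[0,0,0,0,0,0]]' >/dev/null
python3 s.py .6220 -.0985 -.001
```

```text
t 37.3 tcp [ 0.6203 -0.0993  0.0872] units to target [0.04 0.09 4.41]
turn [-0.001  0.001  0.001] F [-0.7 -0.8 -1.3] w 0.0515 gf 41.12729072570801
```

```bash
python3 -m crank '[[0.03,0.06,0.6,0,0,0],[0,0,1,0,0,0],[0,0,1,0,0,0],[0,0,0.8,0,0,0],[0,0,0.5,0,0,0],[0,0,0.2,0,0,0],[0,0,0.1,0,0,0],[0,0,0,0,0,0],[0,0,0,0,0,0]]' | grep -E "tcp|force"
python3 -m crank '[[0,0,0.05,0,0,0],[0,0,0,0,0,0]]' |grep -E "tcp|force"
```

```text
tcp_pos: [0.623, -0.098, 0.0041]
contact_force: [0.2, -0.5, -1.0]
gripper_force: 41.1
tcp_pos: [0.6226, -0.0979, 0.0027]
contact_force: [-1.0, -0.6, -1.1]
gripper_force: 41.1
```

```bash
python3 -m crank '[[-0.02,-0.02,0.05,0,0,0],[0,0,0.05,0,0,0],[0,0,0,0,0,0]]' |grep -E "tcp|force"
python3 -m crank '[[0,0,0.05,0,0,0],[0,0,0,0,0,0]]' |grep -E "tcp|force"
```

```text
tcp_pos: [0.6218, -0.0983, 0.0002]
contact_force: [-0.2, -0.4, 0.1]
gripper_force: 41.1
tcp_pos: [0.6218, -0.0983, -0.0008]
contact_force: [0.5, -0.3, -0.9]
gripper_force: 41.1
```

```bash
python3 -m crank '[[0,0,0.05,0,0,0],[0,0,0,0,0,0]]' |grep -E "tcp|force"
python3 -m crank '[[0,0,0.03,0,0,0],[0,0,0,0,0,0]]' |grep -E "tcp|force"
```

```text
tcp_pos: [0.622, -0.0983, -0.0008]
contact_force: [-2.9, 0.9, 6.2]
gripper_force: 41.7
tcp_pos: [0.6219, -0.0983, -0.0009]
contact_force: [-5.1, 1.6, 12.0]
gripper_force: 42.1
```

Contact made. Release, rise, back the arm off towards the robot, and check from above.

```bash
python3 -m crank '[[0,0,0,0,0,0],[0,0,0,0,0,0],[0,0,0,0,0,0],[0,0,0,0,0,0],[0,0,0,0,0,0],[0,0,-0.4,0,0,0],[0,0,-1,0,0,0],[0,0,-1,0,0,0],[0,0,-1,0,0,0],[0,0,-1,0,0,0],[0,0,-1,0,0,0],[0,0,-1,0,0,0]]' 1 40 |grep tcp
python3 -m crank '[[-0.8,-0.6,-0.5,0,0,0],[-0.8,-0.9,0,0,0,0],[-0.8,-0.9,0,0,0,0],[-0.8,-0.9,0,0,0,0],[-0.8,-0.9,0,0,0,0],[-0.8,-0.9,0,0,0,0],[-0.8,-0.9,0,0,0,0],[-0.8,-0.7,0,0,0,0],[-0.8,0,0,0,0,0],[-0.8,0,0,0,0,0],[0,0,0,0,0,0],[0,0,0,0,0,0]]' >/dev/null
python3 - <<'E'
from h import *
f=eyes.grab_frame('top');P=cloud(f);w=f['image'].min(2)>120
cv2.imwrite('pics/t3.png',cv2.resize(f['image'][120:330,60:480],(800,400))[:,:,::-1])
for k,x,y,h in(('largest',.6222,-.0985,.095),('second',.6214,-.021,.079),('third',.621,.057,.065),('smallest',.6204,.135,.053)):
    m=w&(abs(P[...,2]-h)<.008)&(np.hypot(P[...,0]-x,P[...,1]-y)<.04);vv,uu=np.nonzero(m)
    p=plane(f,[[uu.mean(),vv.mean()]],h)[0,:2] if len(uu) else np.zeros(2);print(k,len(uu),p.round(4),'err mm',((p-[x,y])*1000).round(1))
print(status.get_obs()['clock'],status.get_obs()['tcp_pos'])
E
```

```text
tcp_pos: [0.622, -0.0984, 0.1272]
largest 406 [ 0.6218 -0.0984] err mm [-0.4  0.1]
second 275 [ 0.6215 -0.019 ] err mm [0.1 2. ]
third 186 [0.6211 0.0568] err mm [ 0.1 -0.2]
smallest 117 [0.6203 0.1346] err mm [-0.1 -0.4]
41.75 [ 0.48761384 -0.25802647  0.13562429]
```

View pics/t3.png

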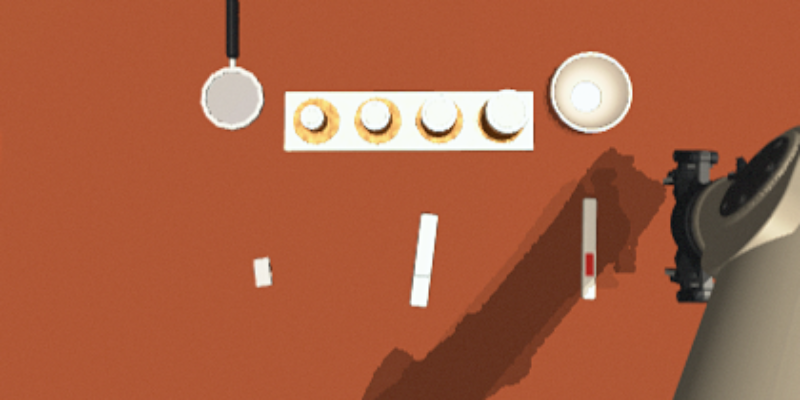

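All four jars stand in order, smallest at (313,120) to largest at (508,110), each within 2 mm of its disc centre. The bowl and lens have not moved, and the arm is clear.

```bash
python3 -c "
from bench import r
print(r.hand_in())"
```

```text
the job is handed in; nothing more can be done
None
```

The job is handed in at about 42 s: the four jars stand upright in size order, largest by the bowl and smallest by the magnifying glass, each within about 2 mm of its disc centre, and the bowl and magnifying glass were not moved.

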